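Weigh the sample pot on the hand spring scale

TASK

Weigh the metal pot with the hand spring scale: take the scale off its stand by its grip, hook it under the pot's wire bail and lift until the pot hangs just clear of the table, about 1 cm up and never as much as 3 cm, and hold it still there for 3 seconds. Then set the pot gently back down where it stood, unhook, and hang the scale on its stand again. Handle the pot by the scale alone, without jerks or hard pressing, and leave the vials and the counter where they are.

Things in the scene. Friction and masses are not known exactly. Their poses are not given: they have to be found in the camera images.
- stand: Grey and silver stand, fixed: foot plate 130 x 100 x 12 mm, post at its back (local x = +52 mm), two prongs pointing to local -x, tops at 140 mm. Origin: on the table, under the place of the scale's axis; x points to the post, z up. Nothing on it is higher than 147 mm.
- stand_seat (a point): Point midway between the prongs, level with their tops (140 mm up): the scale's origin lies here when it hangs. Axes as the stand's. Gap between the prongs 30 mm in y (tube: 22 mm). Lips 3 mm high at the prong ends leave the collar 6 mm play to -x, a block at the back 19 mm to +x. With the stand's yaw the scale, hook and all, passes the gap straight up or down.
- scale: Hand spring scale, upright, loose, 0.16 kg, hanging in the stand at the start with the stand's yaw. Origin: on its axis, underside of the blue collar (48 mm across, 5 mm thick). Grip: blue bar, 60 mm long in x, 16 mm wide in y, 20 to 56 mm above the origin (middle 38 mm): pinch it across y. White tube, 22 mm across, to 60 mm below the origin; steel hook below it.
- scale_hook (a joint): Reading of the scale: travel of the hook down out of the tube, 0 (no load) to 0.065 m (end stop). Load in N = about 130 x reading + 0.1 (friction 0.1 N). The pot weighs 2.2 to 6.6 N, not known beforehand, so the hook comes out some 16 to 50 mm before the pot leaves the table.
- hook_saddle (a point): Where the centre of a 5 mm wire lies when it hangs in the hook: on the scale's axis, 105 mm below the scale's origin (143 mm below the middle of the grip) plus the reading. The hook is bent from 5 mm wire in the scale's x-z plane, 16 mm to either side of the axis; its lowest point is 8 mm below this point. Closed on the -x side, open to +x.
- hook_tip (a point): Top of the hook's free tip: 13.5 mm from the axis on the +x side, 15.5 mm above the saddle point. The mouth is the 20 mm gap between this tip and the bend of the shank above it: the bail's wire passes in or out there, its centre about 24 mm above the saddle point (9 mm above the tip), while the hook moves along its x; 35 mm back from the wire it is free.
- pot: Closed metal pot with a green lid and a wire bail, loose, standing on the table, 68 to 71 mm across, lid top 54 mm above its foot. Origin: centre of its foot; z up. The bail is a fixed arch of 5 mm wire in the pot's y-z plane, its legs at y = +-36.5 mm.
- pot_bail (a point): Top of the bail: centre of the wire, 105 mm above the pot's foot. There the wire runs along the pot's y; free height from the wire down to the lid 48 mm. The hook comes in along the pot's x or -x (both sides alike).
- amber_vial: Small amber vial with a white cap, 25 mm across, 55 mm high, loose bystander; origin at its foot.
- white_vial: Small white vial, 25 mm across, 55 mm high, loose bystander; origin at its foot.
- counter: White hand tally counter, 60 x 55 x 29 mm, loose bystander; origin at its foot.

How it is judged:
By the outcome, as a careful person would: the job done as asked, in the order asked, and still so for the second after the job is handed in, with the robot touching nothing.
It also fails if it takes over 69 s, if anything falls off the work surface, if the arm or the gripper's body presses on something with over 40 N, if the wrist force passes 120 N, or if a joint passes its speed limit or range.

ROBOT

A 7-joint arm with a two-finger parallel gripper is mounted at the origin on a cart in front of the work surface, level with it; the furniture and walls round the work are solid. World frame = base frame: x ahead of the robot, y to its left, z up, the work surface at z = 0. Lengths are in mm, angles in rad, forces in N, time in s.
With the tool pointing down it reaches from about 350 to 900 mm from the base axis. Payload 7.2 kg.
Tool frame: the origin (TCP) lies midway between the tips of the shut fingers; the grasp point (between the pads) lies 19 mm behind it; z points along the fingers, y is the line along which they close (so a half turn about z gives the same grasp; the last joint's range is limited). The gripper opens to 85 mm and grips with 20 to 120 N. Pads are 22 mm wide; open, the fingers measure 114 mm over their backs; the gripper's body (76 mm by 85 mm) begins 54 mm behind the grasp point. The pads swing forward as they close: fully open they stand 13 mm farther back than shut.
Start: joints at [1.109, 0.411, -0.013, 1.596, 0.006, 1.134, -0.082], TCP at [239.801, -577.169, 231.297] pointing down, gripper open.
Joint ranges: [-2.95, 2.95], [-0.29, 1.99], [-1.47, 1.44], [0.14, 2.54], [-1.03, 4.17], [0.13, 1.85], [-2.86, 2.86]. Speed limits (rad/s): [2.39, 2.39, 3.01, 3.01, 3.14, 3.14, 3.14].

INTERFACE

Orientations are given as a rotation vector (axis times angle).
In Python, from workcell import state, imaging, job gives the robot as it stands.
- The arm moves only by the shell command python3 -m creep 'ROWS' [OPENING]. ROWS is JSON, a list of rows, each an object with "translation": the shift along the world's x, y, z in cm, a list of three; "turn": the turn, a rotation vector about the world's x, y, z in rad, a list of three. In form: [{"translation": [dx, dy, dz], "turn": [wx, wy, wz]}, ...]. A call has 1 to 20 rows; each row is the pose to reach, as a shift and turn from the pose commanded when the call began; what a row does not reach only later rows make up. A row lasts 1/8 s, in which the tool goes at most 62.5 mm and 10.7 degrees, less where a joint would pass 70% of its speed; a pose out of reach is approached as far as the arm can. A call with a gripper value outside its range is refused whole. OPENING is the closure, from -1 (fully open) to 1 (shut), set as the call begins (- or left out, the last holds). The fingers move at their own pace and stop on an object; the grip force is fixed at half the most. Time passes only in rows, so rows that repeat a pose let the fingers close. It gives the time, the measured TCP pose, the force, the opening and the grip force at its end, in the units of the state.
- state(): the state, without advancing time (a new reading comes with each control period).
- imaging.read_camera(name): name is "scene" or "top" or "wrist"; returns the picture (384x512x3 uint8, red, green, blue); there is no depth.
- imaging.calibration(name): a dict with "fx", "fy", "cx", "cy" (pixels), "k1" (the pictures are not rectified: a ray, as slopes to the right and down, at radius r is drawn at 1 + k1 r^2 times it, then the intrinsics apply), "world_from_camera" (4x4, takes a point from camera to world coordinates); the wrist camera has in their place "T_tool_cam" (4x4, takes a point from camera to tool coordinates, whose origin is the TCP and whose axes are the flange's). Camera axes: x right, y down, z forward; pixel columns grow to the right and rows downward; lengths in mm; the calibration is good to about 2 mm. A picture is of the moment at which its call begins: read the wrist's pose just before it. calibration takes no time and is no camera call.
- job.close_job(): hands the job in; it is judged then, once.
The state is a dict: "clock": time; "joint_pos": joint angles; "qd": joint speeds; "tau": joint torques, N m; "position": TCP position; "tool_rot": TCP orientation; "wrist_force": force on the tool from outside, world axes, zero at the start; "wrist_torque": the same for the moment, N m; "gripper_width": finger opening in mm; "gripper_force": force on a finger pad.
Only numpy, scipy, OpenCV 4.12 (cv2) and the standard library are available. Lean on these libraries where they do the work, as an engineer would, in place of code of your own. Each camera call takes 0.05 s, during which the arm holds its last target. There are 200 camera calls.

## Working session

There is one attempt and no reset: what is moved stays moved. The work goes in short steps, Python scripts to look and compute and a shell command to move; the robot and the scene stay as the last step left them, time stands still between calls to the robot, and variables do not carry over. Pictures are saved under pics/ and viewed, at most 10 in all, crops included, and the job is handed in when it is done.

```bash
mkdir -p pics; cat > h.py <<'E'
import numpy as np, cv2
from workcell import state, imaging, job
from scipy.spatial.transform import Rotation as R
def snap(n,f=None):
    s=state(); im=imaging.read_camera(n)
    if f: cv2.imwrite(f,im[:,:,::-1])
    return s,im
def cam(n,s=None):
    c=imaging.calibration(n)
    if n=='wrist':
        T=np.eye(4);T[:3,:3]=R.from_rotvec(s['tool_rot']).as_matrix();T[:3,3]=s['position']
        return c,T@np.array(c['T_tool_cam'])
    return c,np.array(c['world_from_camera'])
def ray(n,u,v,s=None):
    c,T=cam(n,s)
    K=np.array([[c['fx'],0,c['cx']],[0,c['fy'],c['cy']],[0,0,1]])
    p=cv2.undistortPoints(np.array([[[u,v]]],float),K,np.array([c['k1'],0,0,0,0.]))[0,0]
    return T[:3,3],T[:3,:3]@np.array([p[0],p[1],1])
def onz(n,u,v,z,s=None):
    o,d=ray(n,u,v,s); return o+d*(z-o[2])/d[2]
def proj(n,P,s=None):
    c,T=cam(n,s); q=np.linalg.inv(T)@np.append(P,1); x,y=q[:2]/q[2]; f=1+c['k1']*(x*x+y*y)
    return c['fx']*x*f+c['cx'],c['fy']*y*f+c['cy']
def tri(*rs):
    A=np.zeros((3,3));b=np.zeros(3)
    for o,d in rs:
        d=d/np.linalg.norm(d);M=np.eye(3)-np.outer(d,d);A+=M;b+=M@o
    return np.linalg.solve(A,b)
E
python3 - <<'E'
from h import *
s,a=snap('scene');_,b=snap('top')
cv2.imwrite('pics/a.png',np.vstack([a])[:,:,::-1]);cv2.imwrite('pics/b.png',b[:,:,::-1])
for n in('scene','top'):print(imaging.calibration(n))
print(s['position'],s['tool_rot'],s['gripper_width'],s['clock'])
E
```

```text
{'fx': 386.9745106038511, 'fy': 386.9745106038511, 'cx': 256.13288397814824, 'cy': 194.62475992210403, 'k1': -0.032042726027391014, 'world_from_camera': array([[-5.34735878e-01, -5.42722785e-01,  6.47695546e-01,
         5.68465764e+01],
       [-8.45013175e-01,  3.46345029e-01, -4.07428343e-01,
         3.29819700e+02],
       [-3.20548738e-03, -7.65177822e-01, -6.43811017e-01,
         6.49901245e+02],
       [ 0.00000000e+00,  0.00000000e+00,  0.00000000e+00,
         1.00000000e+00]])}
{'fx': 369.39514280072257, 'fy': 369.39514280072257, 'cx': 257.5921673020949, 'cy': 191.556775337976, 'k1': -0.042538358421643815, 'world_from_camera': array([[-1.26351459e-02, -9.91797321e-01,  1.27194447e-01,
         5.18798086e+02],
       [-9.99238540e-01,  1.72200524e-02,  3.50115683e-02,
        -2.77980577e+01],
       [-3.69146747e-02, -1.26655218e-01, -9.91259685e-01,
         9.83219861e+02],
       [ 0.00000000e+00,  0.00000000e+00,  0.00000000e+00,
         1.00000000e+00]])}
[ 239.59715231 -576.70298023  230.43549577] [-3.07933096e+00 -6.14318769e-01  6.54592694e-04] 85.38430650307576 0.0
```

View pics/a.png

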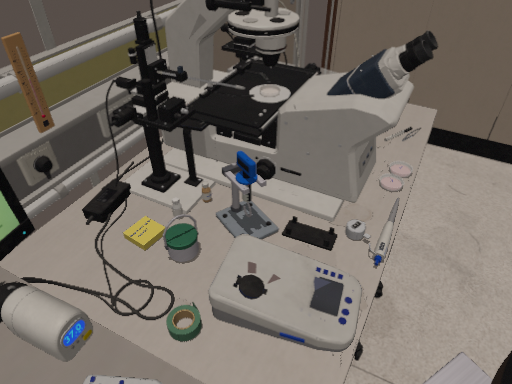

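View pics/b.png

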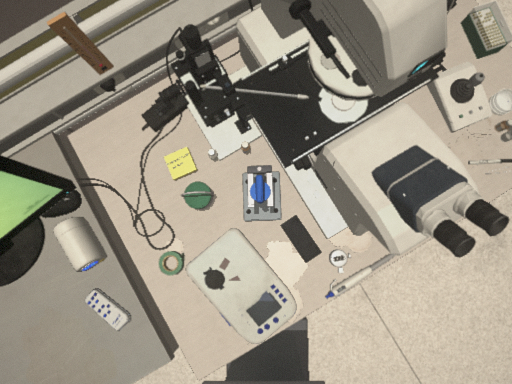

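```bash
python3 - <<'E'
import cv2,numpy as np
a=cv2.imread('pics/a.png')[130:270,120:290];b=cv2.imread('pics/b.png')[135:235,165:295]
a=cv2.resize(a,None,fx=4,fy=4,interpolation=cv2.INTER_CUBIC);b=cv2.resize(b,None,fx=6,fy=6,interpolation=cv2.INTER_CUBIC)
cv2.imwrite('pics/a2.png',a);cv2.imwrite('pics/b2.png',b)
E
```

```text
(no output)
```

View pics/a2.png

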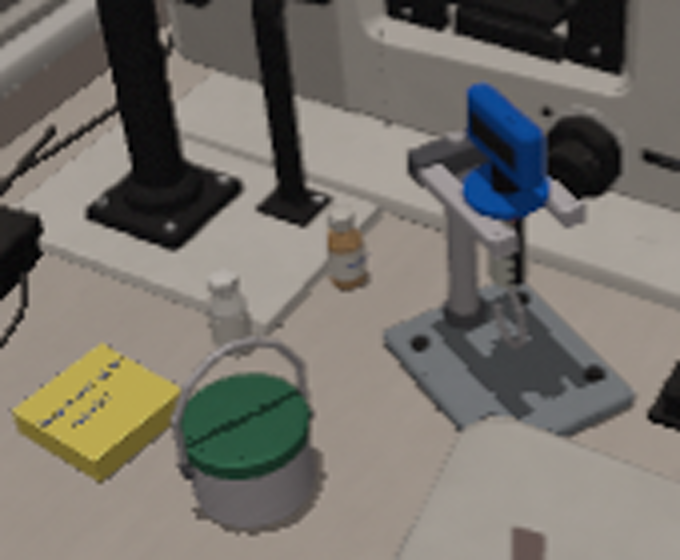

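View pics/b2.png

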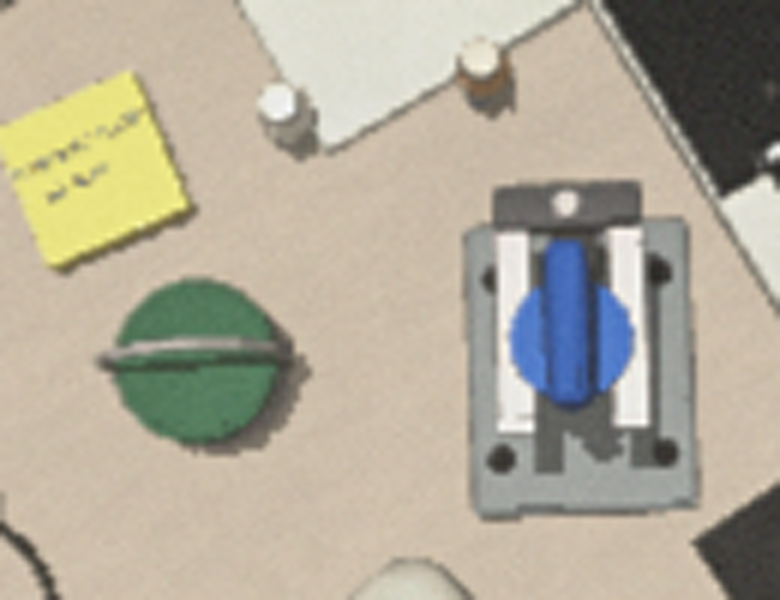

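```bash
python3 - <<'E'
from h import *
f=lambda x,y:((x+.5)/6-.5+165,(y+.5)/6-.5+135)
g=lambda x,y:((x+.5)/4-.5+120,(y+.5)/4-.5+130)
P=lambda x,y,z:onz('top',*f(x,y),z).round(1)
print('bar ends z196',P(566,240,196),P(570,407,196))
print('prong tops 140: L',P(513,232,143),P(516,432,143),'R',P(627,228,143),P(632,428,143))
pl=[P(466,228,12),P(686,219,12),P(698,506,12),P(482,520,12)];print('plate',pl,np.mean(pl,0))
a,b=pl[2:][::1];print('yaw',[np.degrees(np.arctan2(*(p-q)[[1,0]])) for p,q in((pl[0],pl[3]),(pl[1],pl[2]))])
# lid
b=cv2.imread('pics/b.png');h=cv2.cvtColor(b,cv2.COLOR_BGR2HSV)
m=cv2.inRange(h,(65,80,30),(95,255,255));m[:135]=0;m[235:]=0;m[:,:165]=0;m[:,240:]=0
m=cv2.morphologyEx(m,cv2.MORPH_CLOSE,np.ones((7,7)))
(c,r)=cv2.minEnclosingCircle(cv2.findNonZero(m));print('lid',c,r,onz('top',*c,54))
M=cv2.moments(m,True);print('centroid',onz('top',M['m10']/M['m00'],M['m01']/M['m00'],54).round(1))
print('bail top mid', P(196,347,105),'ends z80',P(100,358,75),P(293,350,75))
print('dir wire at top',P(150,349,104),P(240,347,104))
print('bail tri',tri(ray('top',*f(196,347)),ray('scene',*g(262,342))))
for n in('scene','top'):
  pass
# project check of scale into scene
bar=(P(566,240,196)+P(570,407,196))/2
print('scene bar centre',proj('scene',bar),'seen',g(505,125))
mb=cv2.inRange(h,(100,150,60),(125,255,255));mb[:150]=0;mb[230:]=0;mb[:,:240]=0;mb[:,285:]=0
M=cv2.moments(mb,True);print('blue',M['m10']/M['m00'],M['m01']/M['m00'],P(572,340,145))
E
```

```text
bar ends z196 [656.8  -3.3 196. ] [596.3  -4.  196. ]
prong tops 140: L [669.6  18.7 143. ] [592.3  18.3 143. ] R [670.3 -25.2 143. ] [593.1 -25.8 143. ]
plate [array([695.3,  46.9,  12. ]), array([697.5, -51.1,  12. ]), array([570. , -53.8,  12. ]), array([565.3,  40.9,  12. ])] [632.025  -4.275  12.   ]
yaw [np.float64(2.642545294064724), np.float64(1.2131410698669054)]
lid (197.6851806640625, 194.90740966796875) 12.464723587036133 [632.0656417  158.15853006  54.        ]
centroid [632.  159.3  54. ]
bail top mid [631.9 149.1 105. ] ends z80 [631.9 195.5  75. ] [633.8 114.5  75. ]
dir wire at top [631.6 168.  104. ] [631.7 131.4 104. ]
bail tri [630.170649   146.11003435 105.5012696 ]
scene bar centre (np.float64(245.7470452830956), np.float64(157.07417884960077)) seen (245.875, 160.875)
blue 259.63861386138615 188.79207920792078 [627.   -3.5 145. ]
```

```bash
python3 - <<'E'
from h import *
s=state()
print('stage corner',tri(ray('scene',266,143),ray('top',290,166)),[onz('top',290,166,z).round() for z in(150,250,350)])
print('manip base post scene/top',tri(ray('scene',165,185),ray('top',243,128)))
for z in(200,300,400):print('eyep',onz('top',447,243,z).round(),'arm',onz('top',326,135,z).round())
print('eyepiece tri',tri(ray('scene',428,45),ray('top',490,215)))
print(R.from_rotvec(s['tool_rot']).as_matrix().round(3))
c=imaging.calibration('wrist');print(c)
print((R.from_euler('z',1,degrees=True)*R.from_matrix([[1,0,0],[0,-1,0],[0,0,-1]])*R.from_rotvec(s['tool_rot']).inv()).as_rotvec())
for n,u,v in(('amber',244.5,144.5),('white',211,151.5)):print(n,onz('top',u,v,55).round(1))
print('counter',onz('top',338,258,29).round(1))
E
```

```text
stage corner [673.32694273 -76.92923235 180.67178739] [array([683., -73., 150.]), array([664., -68., 250.]), array([644., -62., 350.])]
manip base post scene/top [834.59813693  78.00746516  14.67365655]
eyep [ 504. -394.  200.] arm [ 741. -150.  200.]
eyep [ 506. -348.  300.] arm [ 712. -135.  300.]
eyep [ 508. -301.  400.] arm [ 684. -119.  400.]
eyepiece tri [ 547.31526595 -390.46670044  376.57391304]
[[ 0.923  0.384 -0.001]
 [ 0.384 -0.923  0.001]
 [-0.    -0.001 -1.   ]]
{'fx': 327.44714204750665, 'fy': 327.44714204750665, 'cx': 254.47959904171867, 'cy': 192.09314939835676, 'k1': -0.05430347743047274, 'T_tool_cam': array([[ 1.03857742e-04, -9.48681739e-01, -3.16232426e-01,
         8.02882322e+01],
       [ 9.99999910e-01,  2.28602124e-04, -3.57372989e-04,
        -5.51383998e-01],
       [ 4.11324633e-04, -3.16232360e-01,  9.48681677e-01,
        -1.43196586e+02],
       [ 0.00000000e+00,  0.00000000e+00,  0.00000000e+00,
         1.00000000e+00]])}
[-1.42990945e-03 -3.50942420e-04 -3.76413530e-01]
amber [761.   37.3  55. ]
white [744.4 124.2  55. ]
counter [ 467.9 -196.    29. ]
```

```bash
python3 -m creep '[{"translation":[1,4.1,0.8],"turn":[0,0,0.17]},{"translation":[2,8.2,1.6],"turn":[0,0,0.34]},{"translation":[3,12.4,2.5],"turn":[0,0,0.51]},{"translation":[4,16.5,3.3],"turn":[0,0,0.69]},{"translation":[5,20.6,4.2],"turn":[0,0,0.86]},{"translation":[6,24.7,5],"turn":[0,0,1.03]},{"translation":[8.6,28,5],"turn":[0,0,1.2]},{"translation":[11.2,31.2,5],"turn":[0,0,1.37]},{"translation":[13.8,34.5,5],"turn":[0,0,1.54]},{"translation":[16.4,37.7,5],"turn":[0,0,1.71]},{"translation":[19,41,5],"turn":[0,0,1.88]},{"translation":[21.6,44.3,5],"turn":[0,0,2.06]},{"translation":[24.2,47.5,5],"turn":[0,0,2.23]},{"translation":[26.8,50.8,5],"turn":[0,0,2.4]},{"translation":[29.4,54,5],"turn":[0,0,2.58]},{"translation":[32,57.3,5],"turn":[0,0,2.765]},{"translation":[32,57.3,5],"turn":[0,0,2.765]},{"translation":[32,57.3,5],"turn":[0,0,2.765]}]' -1
python3 - <<'E'
from h import *
s,w=snap('wrist','pics/w1.png')
print(s['position'],R.from_rotvec(s['tool_rot']).as_matrix().round(4),s['joint_pos'],s['wrist_force'],s['clock'])
E
```

```text
clock: 2.35
position: [559.3, -4.7, 280.7]
tool_rot: [0.025, -3.14, 0.0]
wrist_force: [-0.2, -1.0, -0.6]
gripper_width: 85.1
gripper_force: 0.0
[559.31169071  -4.69850862 280.70406488] [[-9.999e-01 -1.570e-02 -1.400e-03]
 [-1.570e-02  9.999e-01 -3.000e-04]
 [ 1.400e-03 -2.000e-04 -1.000e+00]] [ 0.5005635   0.35338285 -0.75118305  1.65324351  0.25267215  1.2365844
  1.28273402] [-0.1862291  -0.97405467 -0.63052967] 2.35
```

View pics/w1.png

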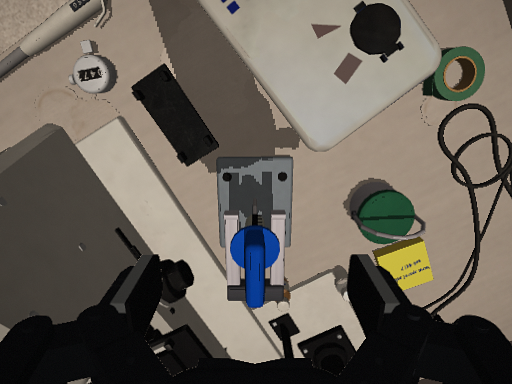

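```bash
python3 - <<'E'
from h import *
s=dict(position=[559.31169071,-4.69850862,280.70406488],tool_rot=[0.0247,-3.1414,0.0])
s['tool_rot']=R.from_matrix([[-.9999,-.0157,-.0014],[-.0157,.9999,-.0003],[.0014,-.0002,-1]]).as_rotvec()
P=lambda u,v,z:onz('wrist',u,v,z,s).round(1)
b=cv2.imread('pics/w1.png');h=cv2.cvtColor(b,cv2.COLOR_BGR2HSV)
m=cv2.inRange(h,(100,150,60),(125,255,255));m[:210]=0;m[320:]=0;m[:,:215]=0;m[:,300:]=0
for v in range(222,312,6):
  x=np.flatnonzero(m[v]); print(v,x.min() if len(x) else 0,x.max() if len(x) else 0,end='; ')
print('\ncollar z145 L/R',P(230.5,247,145),P(279.5,247,145))
print('bar far end z196',P(255,305,196))
print('plate near',P(218,157,12),P(293,155.5,12))
print('prong ends',P(225,215,143),P(240,215,143),P(271,215,143),P(285,215,143))
g=cv2.inRange(h,(65,80,20),(95,255,255));g[:180]=0;g[250:]=0;g[:,:340]=0;g[:,425:]=0
n,l,st,cc=cv2.connectedComponentsWithStats(g);i=1+st[1:,4].argmax();print(st[i]);
c=cv2.convexHull(cv2.findNonZero((l==i).astype(np.uint8)));e=cv2.fitEllipse(c);print('lid',e,P(*e[0],50))
cv2.imwrite('pics/w2.png',np.hstack([cv2.resize(b[180:260,340:440],None,fx=4,fy=4,interpolation=2),cv2.resize(b[205:315,205:305],(400,320),interpolation=2)]))
E
```

```text
222 0 0; 228 244 265; 234 236 274; 240 232 277; 246 231 278; 252 231 278; 258 233 276; 264 238 271; 270 246 263; 276 246 263; 282 246 263; 288 246 263; 294 246 263; 300 246 262; 306 248 260; 
collar z145 L/R [625.  -26.3 145. ] [624.3  20.4 145. ]
bar far end z196 [651.9  -2.6 196. ]
plate near [567.  -51.1  12. ] [563.6  44.9  12. ]
prong ends [593.  -31.3 143. ] [592.8 -17.4 143. ] [592.4  11.3 143. ] [592.2  24.3 143. ]
[ 357  190   58   46 1952]
lid ((386.8272705078125, 212.73341369628906), (44.81803894042969, 57.23835372924805), 103.03030395507812) [625.5 160.8  50. ]
```

View pics/w2.png

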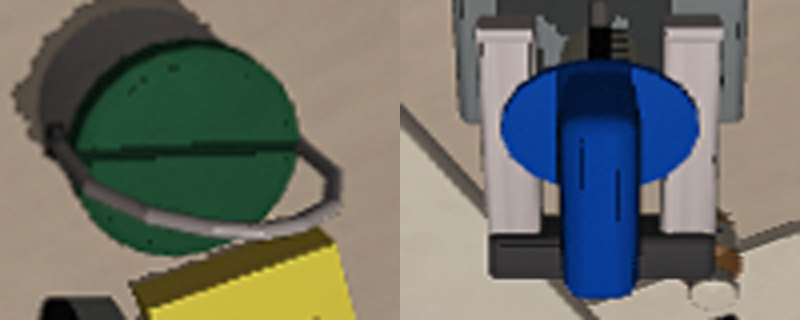

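```bash
python3 - <<'E'
from h import *
s=dict(position=[559.31169071,-4.69850862,280.70406488])
s['tool_rot']=R.from_matrix([[-.9999,-.0157,-.0014],[-.0157,.9999,-.0003],[.0014,-.0002,-1]]).as_rotvec()
P=lambda x,y,z:onz('wrist',340+x/4,180+y/4,z,s).round(1)
print('slot',P(78,156,54),P(298,146,54),'bail',P(150,215,103),P(200,227,105),P(240,230,105),P(290,222,100),'legs',P(55,140,60),P(335,190,70))
print('scale side: bar near/far', onz('wrist',254.5,205+105/320*110,196,s),onz('wrist',254.5,305,196,s))
E
```

```text
slot [632.6 126.1  54. ] [628.5 194.8  54. ] bail [629.2 130.5 103. ] [631.7 144.  105. ] [632.5 155.3 105. ] [632.4 171.6 100. ] legs [625.  116.3  60. ] [636.1 200.1  70. ]
scale side: bar near/far [592.57465073  -3.94499646 196.        ] [651.93754831  -3.00548134 196.        ]
```

```bash
python3 -m creep '[{"translation":[2,0.1,0],"turn":[0,0,0]},{"translation":[4.5,0.1,0],"turn":[0,0,0]},{"translation":[6.5,0.1,0],"turn":[0,0,0]},{"translation":[6.5,0.1,-1],"turn":[0,0,0]},{"translation":[6.5,0.1,-3],"turn":[0,0,0]},{"translation":[6.5,0.1,-5],"turn":[0,0,0]},{"translation":[6.5,0.1,-7],"turn":[0,0,0]},{"translation":[6.5,0.1,-9],"turn":[0,0,0]},{"translation":[6.5,0.1,-10.5],"turn":[0,0,0]},{"translation":[6.5,0.1,-11.5],"turn":[0,0,0]},{"translation":[6.5,0.1,-12.2],"turn":[0,0,0]},{"translation":[6.5,0.1,-12.2],"turn":[0,0,0]},{"translation":[6.5,0.1,-12.2],"turn":[0,0,0]}]'
python3 - <<'E'
from h import *
s,w=snap('wrist');_,a=snap('scene')
cv2.imwrite('pics/w3.png',np.hstack([cv2.resize(w[190:384,110:400,::-1],None,fx=1.35,fy=1.35),cv2.resize(a[110:250,180:320,::-1],(391,261))]))
E
```

```text
clock: 4.03
position: [625.2, -3.0, 159.8]
tool_rot: [-0.027, 3.141, 0.0]
wrist_force: [0.3, -0.5, 1.3]
gripper_width: 85.5
gripper_force: 0.0Traceback (most recent call last):
  File "<stdin>", line 3, in <module>
    return _nx.concatenate(arrs, 1, dtype=dtype, casting=casting)
           ~~~~~~~~~~~~~~~^^^^^^^^^^^^^^^^^^^^^^^^^^^^^^^^^^^^^^^
ValueError: all the input array dimensions except for the concatenation axis must match exactly, but along dimension 0, the array at index 0 has size 262 and the array at index 1 has size 261
```

```bash
python3 -m creep '[{"translation":[0,0,0],"turn":[0,0,0]},{"translation":[0,0,0],"turn":[0,0,0]},{"translation":[0,0,0],"turn":[0,0,0]},{"translation":[0,0,0],"turn":[0,0,0]},{"translation":[0,0,0],"turn":[0,0,0]},{"translation":[0,0,0],"turn":[0,0,0]},{"translation":[0,0,0],"turn":[0,0,0]},{"translation":[0,0,0],"turn":[0,0,0]}]' 1
python3 - <<'E'
from h import *
s,w=snap('wrist');_,a=snap('scene')
cv2.imwrite('pics/w3.png',np.hstack([cv2.resize(w[190:384,110:400,::-1],(390,261)),cv2.resize(a[110:250,180:320,::-1],(391,261))]))
E
```

```text
clock: 5.12
position: [624.8, -3.3, 159.4]
tool_rot: [-0.027, 3.141, -0.0]
wrist_force: [-0.5, -1.2, 2.0]
gripper_width: 15.6
gripper_force: 58.6
```

View pics/w3.png

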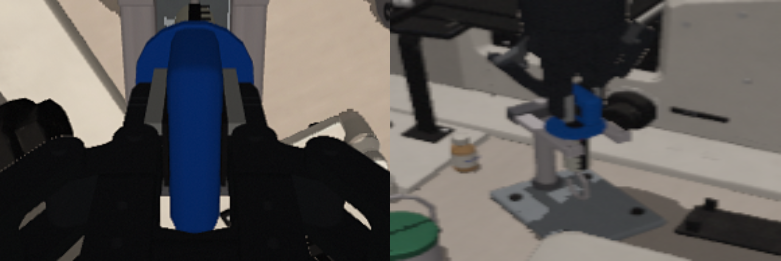

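```bash
python3 -m creep '[{"translation":[0,0,0.5],"turn":[0,0,0]},{"translation":[0,0,1.5],"turn":[0,0,0]},{"translation":[0,0,3.5],"turn":[0,0,0]},{"translation":[0,0,5.5],"turn":[0,0,0]},{"translation":[0,0,7],"turn":[0,0,0]},{"translation":[-0.5,0,7.5],"turn":[0,0,0]},{"translation":[-2,0,7.5],"turn":[0,0,0]},{"translation":[-4,0,7.5],"turn":[0,0,0]},{"translation":[-6,0,7.5],"turn":[0,0,0]},{"translation":[-7,0.5,7.5],"turn":[0,0,0]},{"translation":[-7,2.5,7.5],"turn":[0,0,0]},{"translation":[-7,5.5,7.5],"turn":[0,0,0]},{"translation":[-7,8.5,7.5],"turn":[0,0,0]},{"translation":[-7,11.5,7.5],"turn":[0,0,0]},{"translation":[-7,14.5,7.5],"turn":[0,0,0]},{"translation":[-7,15.7,7.5],"turn":[0,0,0]},{"translation":[-7,16.2,7.5],"turn":[0,0,0]},{"translation":[-7,16.2,7.5],"turn":[0,0,0]},{"translation":[-7,16.2,7.5],"turn":[0,0,0]},{"translation":[-7,16.2,7.5],"turn":[0,0,0]}]'
python3 - <<'E'
from h import *
s,w=snap('wrist','pics/w4.png');_,a=snap('scene','pics/a4.png');_,t=snap('top','pics/t4.png')
print(s['position'],s['tool_rot'])
cv2.imwrite('pics/c4.png',np.hstack([cv2.resize(a[140:270,120:250,::-1],(400,400),interpolation=2),cv2.resize(w[100:230,190:320,::-1],(400,400),interpolation=2)]))
E
```

```text
clock: 7.72
position: [555.0, 157.9, 234.3]
tool_rot: [-0.025, 3.141, -0.001]
wrist_force: [-0.8, 0.5, -1.7]
gripper_width: 15.0
gripper_force: 58.7
[555.02163722 157.8736828  234.28476472] [-2.48955099e-02  3.14144032e+00 -5.09824022e-04]
```

View pics/c4.png

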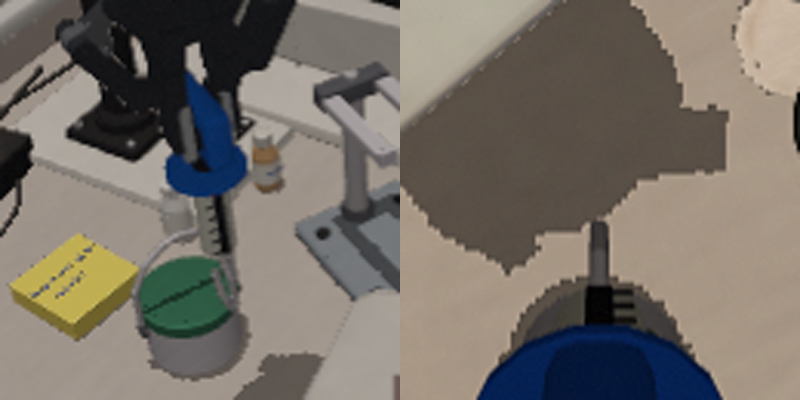

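```bash
python3 - <<'E'
from h import *
def pr(P): u,v=proj('scene',np.array(P)); return round((u-120)*400/130),round((v-140)*400/130)
tc=np.array([555,158.2,234.3])
for n,d in(('tubebot',(0,0,-79)),('hook low',(0,0,-132)),('tip',(13.5,0,-108.5)),('shank -x',(-16,0,-120)),('collarC',(0,0,-19))):print(n,pr(tc+d))
for y in(155,157,159,161):print('pot y',y,'bail top',pr((632,y,105)),'lid c',pr((632,y,54)),'legs z60',pr((632,y+36.5,60)),pr((632,y-36.5,60)))
b=cv2.imread('pics/a4.png');h=cv2.cvtColor(b,cv2.COLOR_BGR2HSV)
m=cv2.inRange(h,(65,80,20),(95,255,255));m[:210]=0;m[260:]=0;m[:,:155]=0;m[:,200:]=0
e=cv2.fitEllipse(cv2.convexHull(cv2.findNonZero(m)));print('lid scene z50',e,onz('scene',*e[0],50))
cv2.imwrite('pics/c5.png',cv2.resize(b[190:260,150:220],(560,560),interpolation=2))
E
```

```text
tubebot (219, 249)
hook low (228, 310)
tip (215, 271)
shank -x (237, 313)
collarC (207, 173)
pot y 155 bail top (182, 234) lid c (192, 288) legs z60 (142, 302) (239, 262)
pot y 157 bail top (180, 235) lid c (189, 289) legs z60 (139, 303) (236, 263)
pot y 159 bail top (177, 237) lid c (187, 290) legs z60 (136, 305) (233, 264)
pot y 161 bail top (174, 238) lid c (184, 291) legs z60 (133, 306) (231, 265)
lid scene z50 ((180.1461181640625, 236.3126220703125), (25.787860870361328, 31.06698989868164), 77.21915435791016) [630.76053758 161.30766534  50.        ]
```

View pics/c5.png

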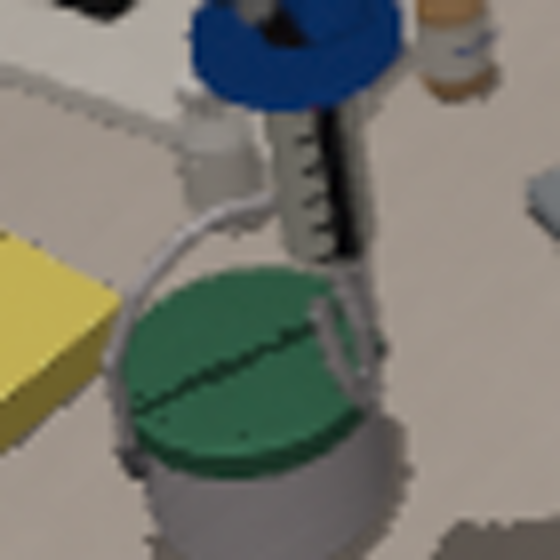

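```bash
python3 -m creep '[{"translation":[0,0.1,-0.8],"turn":[0,0,0]},{"translation":[0,0.15,-2],"turn":[0,0,0]},{"translation":[0,0.15,-2.9],"turn":[0,0,0]},{"translation":[0.5,0.15,-2.9],"turn":[0,0,0]},{"translation":[1.5,0.15,-2.9],"turn":[0,0,0]},{"translation":[2.7,0.15,-2.9],"turn":[0,0,0]},{"translation":[3.7,0.15,-2.9],"turn":[0,0,0]},{"translation":[4.5,0.15,-2.9],"turn":[0,0,0]},{"translation":[5.3,0.15,-2.9],"turn":[0,0,0]},{"translation":[6.1,0.15,-2.9],"turn":[0,0,0]},{"translation":[6.8,0.15,-2.9],"turn":[0,0,0]},{"translation":[7.4,0.15,-2.9],"turn":[0,0,0]},{"translation":[7.7,0.15,-2.9],"turn":[0,0,0]},{"translation":[7.7,0.15,-2.9],"turn":[0,0,0]},{"translation":[7.7,0.15,-2.9],"turn":[0,0,0]}]'
python3 - <<'E'
from h import *
s,a=snap('scene','pics/a6.png')
for i in range(3):
  imaging.read_camera('top');print(state()['wrist_force'])
cv2.imwrite('pics/c6.png',cv2.resize(a[180:260,140:220,::-1],(600,600),interpolation=2))
E
```

```text
clock: 9.75
position: [631.6, 160.4, 205.3]
tool_rot: [0.027, -3.141, 0.0]
wrist_force: [1.1, -0.1, -2.3]
gripper_width: 15.2
gripper_force: 58.7
[-0.37729855 -0.93035867 -0.73031253]
[ 0.01161792  0.44792568 -2.07256167]
[-0.34669165 -0.81820158 -1.5796321 ]
```

View pics/c6.png

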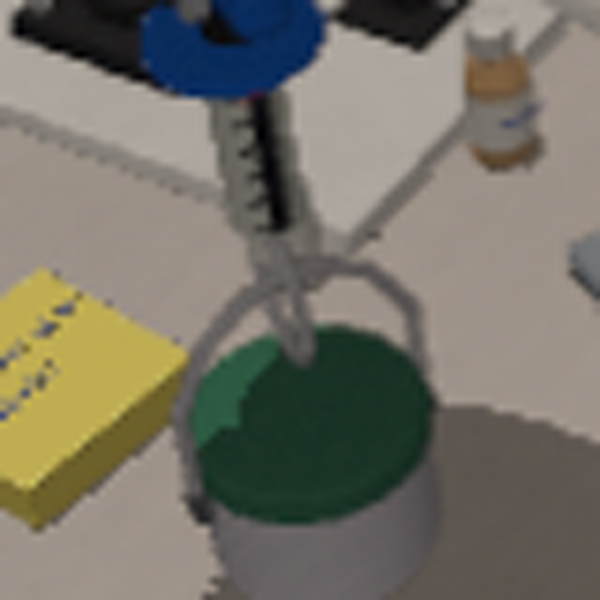

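```bash
cat > m.py <<'E'
from h import *
import sys
def lid(im):
    h=cv2.cvtColor(im,cv2.COLOR_RGB2HSV);m=cv2.inRange(h,(60,70,15),(95,255,255))
    m[:195]=0;m[265:]=0;m[:,:150]=0;m[:,215:]=0
    n,l,st,c=cv2.connectedComponentsWithStats(m)
    hull=cv2.convexHull(cv2.findNonZero(((l>0)&(st[l,4]>8)).astype(np.uint8)))
    e=cv2.fitEllipse(hull);p=hull[:,0];return [*e[0],*e[1],p[:,0].min(),p[:,0].max(),p[:,1].min(),p[:,1].max()]
def meas(n=8):
    L=[];F=[];P=[]
    for i in range(n):
        s,im=snap('scene');L.append(lid(im));F.append(s['wrist_force']);P.append(s['position'])
    print('lid',np.mean(L,0).round(2),'F',np.mean(F,0).round(2),'pos',np.mean(P,0).round(1),'t',round(state()['clock'],2))
if __name__=='__main__': meas(int(sys.argv[1]))
E
python3 m.py 8
python3 -m creep '[{"translation":[0,0,0.4],"turn":[0,0,0]},{"translation":[0,0,1],"turn":[0,0,0]},{"translation":[0,0,1.5],"turn":[0,0,0]},{"translation":[0,0,1.8],"turn":[0,0,0]},{"translation":[0,0,2.1],"turn":[0,0,0]},{"translation":[0,0,2.3],"turn":[0,0,0]},{"translation":[0,0,2.5],"turn":[0,0,0]},{"translation":[0,0,2.7],"turn":[0,0,0]},{"translation":[0,0,2.9],"turn":[0,0,0]},{"translation":[0,0,3.1],"turn":[0,0,0]},{"translation":[0,0,3.3],"turn":[0,0,0]},{"translation":[0,0,3.5],"turn":[0,0,0]},{"translation":[0,0,3.6],"turn":[0,0,0]},{"translation":[0,0,3.6],"turn":[0,0,0]}]'
python3 m.py 8
```

```text
lid [180.49 236.35  25.37  32.73 165.   196.   224.   249.  ] F [-0.21  0.2  -1.83] pos [631.8 160.3 205.3] t 10.35
clock: 12.1
position: [631.8, 160.3, 241.3]
tool_rot: [0.027, -3.141, 0.0]
wrist_force: [-0.4, 0.3, -3.8]
gripper_width: 15.5
gripper_force: 58.5
lid [180.5  236.29  25.54  32.63 165.   196.   224.   249.  ] F [ 0.2   0.09 -3.75] pos [631.8 160.3 241.2] t 12.5
```

```bash
python3 -m creep '[{"translation":[0,0,0.15],"turn":[0,0,0]},{"translation":[0,0,0.3],"turn":[0,0,0]},{"translation":[0,0,0.45],"turn":[0,0,0]},{"translation":[0,0,0.6],"turn":[0,0,0]},{"translation":[0,0,0.7],"turn":[0,0,0]},{"translation":[0,0,0.8],"turn":[0,0,0]}]'
python3 m.py 6
python3 -m creep '[{"translation":[0,0,0.15],"turn":[0,0,0]},{"translation":[0,0,0.3],"turn":[0,0,0]},{"translation":[0,0,0.45],"turn":[0,0,0]},{"translation":[0,0,0.6],"turn":[0,0,0]},{"translation":[0,0,0.7],"turn":[0,0,0]},{"translation":[0,0,0.8],"turn":[0,0,0]}]'
python3 m.py 6
```

```text
clock: 13.25
position: [631.8, 160.3, 249.3]
tool_rot: [0.027, -3.141, 0.0]
wrist_force: [0.2, 0.6, -4.8]
gripper_width: 15.6
gripper_force: 58.4
lid [180.5  236.29  25.53  32.64 165.   196.   224.   249.  ] F [-0.04  0.06 -4.7 ] pos [631.8 160.3 249.3] t 13.55
clock: 14.3
position: [631.8, 160.3, 257.3]
tool_rot: [0.027, -3.141, -0.0]
wrist_force: [0.2, 0.2, -5.2]
gripper_width: 15.3
gripper_force: 58.4
lid [180.47 236.3   25.53  32.69 165.   196.   224.   249.  ] F [-0.23  0.03 -5.53] pos [631.8 160.3 257.3] t 14.6
```

```bash
python3 -m creep '[{"translation":[0,0,0.15],"turn":[0,0,0]},{"translation":[0,0,0.3],"turn":[0,0,0]},{"translation":[0,0,0.45],"turn":[0,0,0]},{"translation":[0,0,0.6],"turn":[0,0,0]},{"translation":[0,0,0.7],"turn":[0,0,0]},{"translation":[0,0,0.8],"turn":[0,0,0]}]'
python3 m.py 6
```

```text
clock: 15.35
position: [631.8, 160.3, 265.3]
tool_rot: [0.027, -3.141, -0.0]
wrist_force: [0.1, 0.6, -6.3]
gripper_width: 15.9
gripper_force: 58.4
lid [180.33 235.33  25.44  32.78 165.   196.   223.   248.  ] F [ 0.3   0.17 -6.  ] pos [631.8 160.3 265.4] t 15.65
```

```bash
python3 -c "
from h import *
for z in(54,64):print(proj('scene',np.array([632,160,z])))"
python3 -m creep '[{"translation":[0,0,0.1],"turn":[0,0,0]},{"translation":[0,0,0.2],"turn":[0,0,0]},{"translation":[0,0,0.3],"turn":[0,0,0]},{"translation":[0,0,0.4],"turn":[0,0,0]},{"translation":[0,0,0.5],"turn":[0,0,0]},{"translation":[0,0,0.6],"turn":[0,0,0]},{"translation":[0,0,0.6],"turn":[0,0,0]}]'
python3 m.py 6
```

```text
(np.float64(180.2302460774863), np.float64(234.41707080895688))
(np.float64(179.61579703729217), np.float64(231.12107169624954))
clock: 16.52
position: [631.8, 160.3, 271.4]
tool_rot: [-0.027, 3.141, 0.0]
wrist_force: [-0.1, -0.4, -6.0]
gripper_width: 15.5
gripper_force: 58.4
lid [180.05 233.41  25.41  32.75 164.67 196.   221.   246.  ] F [ 0.28 -0.32 -6.06] pos [631.8 160.3 271.3] t 16.82
```

```bash
Z='x'; python3 -m creep '[{"translation":[0,0,0.1],"turn":[0,0,0]},{"translation":[0,0,0.1],"turn":[0,0,0]},{"translation":[0,0,0.1],"turn":[0,0,0]},{"translation":[0,0,0.1],"turn":[0,0,0]},{"translation":[0,0,0.1],"turn":[0,0,0]},{"translation":[0,0,0.1],"turn":[0,0,0]},{"translation":[0,0,0.1],"turn":[0,0,0]},{"translation":[0,0,0.1],"turn":[0,0,0]},{"translation":[0,0,0.1],"turn":[0,0,0]},{"translation":[0,0,0.1],"turn":[0,0,0]},{"translation":[0,0,0.1],"turn":[0,0,0]},{"translation":[0,0,0.1],"turn":[0,0,0]},{"translation":[0,0,0.1],"turn":[0,0,0]},{"translation":[0,0,0.1],"turn":[0,0,0]},{"translation":[0,0,0.1],"turn":[0,0,0]},{"translation":[0,0,0.1],"turn":[0,0,0]},{"translation":[0,0,0.1],"turn":[0,0,0]},{"translation":[0,0,0.1],"turn":[0,0,0]},{"translation":[0,0,0.1],"turn":[0,0,0]},{"translation":[0,0,0.1],"turn":[0,0,0]}]'
python3 m.py 8
python3 -m creep '[{"translation":[0,0,0],"turn":[0,0,0]},{"translation":[0,0,0],"turn":[0,0,0]},{"translation":[0,0,0],"turn":[0,0,0]},{"translation":[0,0,0],"turn":[0,0,0]},{"translation":[0,0,0],"turn":[0,0,0]},{"translation":[0,0,0],"turn":[0,0,0]},{"translation":[0,0,0],"turn":[0,0,0]},{"translation":[0,0,0],"turn":[0,0,0]},{"translation":[0,0,0],"turn":[0,0,0]},{"translation":[0,0,0],"turn":[0,0,0]},{"translation":[0,0,0],"turn":[0,0,0]},{"translation":[0,0,0],"turn":[0,0,0]}]'
python3 m.py 6
```

```text
clock: 19.32
position: [631.8, 160.3, 272.3]
tool_rot: [-0.027, 3.141, 0.0]
wrist_force: [-0.9, -1.1, -6.0]
gripper_width: 15.4
gripper_force: 58.4
lid [179.82 233.05  25.58  32.73 164.   196.   220.   246.  ] F [-0.1  -0.05 -6.25] pos [631.8 160.3 272.3] t 19.73
clock: 21.22
position: [631.8, 160.3, 272.3]
tool_rot: [-0.027, 3.141, 0.0]
wrist_force: [-0.6, -1.0, -6.0]
gripper_width: 15.3
gripper_force: 58.4
lid [179.81 233.06  25.57  32.7  164.   196.   220.   246.  ] F [ 0.12 -0.06 -6.06] pos [631.8 160.3 272.3] t 21.52
```

```bash
python3 -m creep '[{"translation":[0,0,-0.1],"turn":[0,0,0]},{"translation":[0,0,-0.2],"turn":[0,0,0]},{"translation":[0,0,-0.3],"turn":[0,0,0]},{"translation":[0,0,-0.4],"turn":[0,0,0]},{"translation":[0,0,-0.5],"turn":[0,0,0]},{"translation":[0,0,-0.6],"turn":[0,0,0]},{"translation":[0,0,-0.68],"turn":[0,0,0]},{"translation":[0,0,-0.76],"turn":[0,0,0]},{"translation":[0,0,-0.84],"turn":[0,0,0]},{"translation":[0,0,-0.92],"turn":[0,0,0]},{"translation":[0,0,-1],"turn":[0,0,0]},{"translation":[0,0,-1.08],"turn":[0,0,0]},{"translation":[0,0,-1.16],"turn":[0,0,0]},{"translation":[0,0,-1.25],"turn":[0,0,0]},{"translation":[0,0,-1.35],"turn":[0,0,0]},{"translation":[0,0,-1.5],"turn":[0,0,0]},{"translation":[0,0,-1.7],"turn":[0,0,0]},{"translation":[0,0,-1.9],"turn":[0,0,0]},{"translation":[0,0,-2.1],"turn":[0,0,0]},{"translation":[0,0,-2.3],"turn":[0,0,0]}]'
python3 m.py 4
python3 -m creep '[{"translation":[0,0,-0.3],"turn":[0,0,0]},{"translation":[0,0,-0.6],"turn":[0,0,0]},{"translation":[0,0,-0.9],"turn":[0,0,0]},{"translation":[0,0,-1.2],"turn":[0,0,0]},{"translation":[0,0,-1.5],"turn":[0,0,0]},{"translation":[0,0,-1.8],"turn":[0,0,0]},{"translation":[0,0,-2.1],"turn":[0,0,0]},{"translation":[0,0,-2.4],"turn":[0,0,0]},{"translation":[0,0,-2.7],"turn":[0,0,0]},{"translation":[0,0,-3],"turn":[0,0,0]},{"translation":[0,0,-3.3],"turn":[0,0,0]},{"translation":[0,0,-3.6],"turn":[0,0,0]},{"translation":[0,0,-3.9],"turn":[0,0,0]},{"translation":[0,0,-4.2],"turn":[0,0,0]},{"translation":[0,0,-4.4],"turn":[0,0,0]},{"translation":[0,0,-4.4],"turn":[0,0,0]}]'
python3 m.py 8
python3 - <<'E'
from h import *
E
```

```text
clock: 24.02
position: [631.8, 160.4, 249.2]
tool_rot: [-0.027, 3.141, 0.0]
wrist_force: [-1.2, -0.6, -4.9]
gripper_width: 15.3
gripper_force: 58.5
lid [180.63 236.48  25.32  32.76 165.   197.   224.   249.  ] F [-0.88  0.09 -4.87] pos [631.7 160.4 249.1] t 24.23
clock: 26.22
position: [631.7, 160.3, 205.1]
tool_rot: [0.027, -3.141, 0.0]
wrist_force: [-0.5, -0.8, -1.4]
gripper_width: 15.0
gripper_force: 58.7
lid [180.62 236.7   25.52  32.76 165.   197.   224.   249.  ] F [-0.05  0.02 -1.88] pos [631.8 160.3 205.4] t 26.62
```

```bash
python3 -m creep '[{"translation":[-0.2,0,0],"turn":[0,0,0]},{"translation":[-0.5,0,0],"turn":[0,0,0]},{"translation":[-0.9,0,0],"turn":[0,0,0]},{"translation":[-1.3,0,0],"turn":[0,0,0]},{"translation":[-1.7,0,0],"turn":[0,0,0]},{"translation":[-2.1,0,0],"turn":[0,0,0]},{"translation":[-2.5,0,0],"turn":[0,0,0]},{"translation":[-2.5,0,0],"turn":[0,0,0]}]'
python3 m.py 5
```

```text
clock: 27.62
position: [606.5, 160.4, 205.4]
tool_rot: [-0.027, 3.141, -0.0]
wrist_force: [-0.3, 0.5, -2.5]
gripper_width: 15.2
gripper_force: 58.8
lid [180.63 236.64  25.69  32.7  165.   197.   224.   249.  ] F [ 0.36 -0.22 -1.98] pos [606.8 160.3 205.4] t 27.88
```

```bash
python3 -m creep '[{"translation":[-3.2,0,0],"turn":[0,0,0]},{"translation":[-4.2,0,0],"turn":[0,0,0]},{"translation":[-5,0,0],"turn":[0,0,0]},{"translation":[-5.2,-0.1,1],"turn":[0,0,0]},{"translation":[-5.2,-0.15,2],"turn":[0,0,0]},{"translation":[-5.2,-0.15,2.7],"turn":[0,0,0]},{"translation":[-5.2,-0.15,2.9],"turn":[0,0,0]},{"translation":[-5.2,-0.15,2.9],"turn":[0,0,0]},{"translation":[-5.2,-0.15,2.9],"turn":[0,0,0]},{"translation":[-5.2,-0.15,2.9],"turn":[0,0,0]}]'
python3 - <<'E'
from h import *
_,w=snap('wrist');_,a=snap('scene');print(state()['position'])
for n,im,o,r in(('scene',a,'pics/a4.png',(140,270,120,250)),('wrist',w,'pics/w4.png',(120,384,150,350))):
  q=cv2.imread(o)[:,:,::-1];y0,y1,x0,x1=r
  for i in(q,im):
    h=cv2.cvtColor(np.ascontiguousarray(i),cv2.COLOR_RGB2HSV);m=cv2.inRange(h,(100,150,40),(125,255,255));mm=np.zeros_like(m);mm[y0:y1,x0:x1]=m[y0:y1,x0:x1]
    M=cv2.moments(mm,True);print(n,M['m00'],(M['m10']/M['m00']).__round__(2),(M['m01']/M['m00']).__round__(2))
  # tube/hook patch match
  bx=(200,240,178,202) if n=='scene' else (170,200,245,265)
  t=q[bx[0]:bx[1],bx[2]:bx[3]].copy();S=im[bx[0]-6:bx[1]+6,bx[2]-6:bx[3]+6].copy()
  r=cv2.matchTemplate(S,t,cv2.TM_CCOEFF_NORMED);print(cv2.minMaxLoc(r)[1],np.array(cv2.minMaxLoc(r)[3])-6)
E
```

```text
clock: 29.12
position: [554.7, 158.8, 234.0]
tool_rot: [0.027, -3.141, 0.0]
wrist_force: [-0.1, -0.1, -1.9]
gripper_width: 15.4
gripper_force: 58.9
[554.71824414 158.81828504 234.09023574]
scene 506.0 187.04 188.04
scene 512.0 186.76 188.36
0.9736201763153076 [0 0]
wrist 7148.0 254.36 273.05
wrist 7158.0 254.37 273.0
0.9803866744041443 [0 0]
```

```bash
python3 -m creep '[{"translation":[0,-1,0],"turn":[0,0,0]},{"translation":[0,-4,0],"turn":[0,0,0]},{"translation":[0,-7,0],"turn":[0,0,0]},{"translation":[0,-10,0],"turn":[0,0,0]},{"translation":[0,-13,0],"turn":[0,0,0]},{"translation":[0,-15.2,0],"turn":[0,0,0]},{"translation":[0,-16.2,0],"turn":[0,0,0]},{"translation":[0,-16.2,0],"turn":[0,0,0]},{"translation":[0,-16.2,0],"turn":[0,0,0]},{"translation":[1,-16.2,0],"turn":[0,0,0]},{"translation":[2.5,-16.2,0],"turn":[0,0,0]},{"translation":[4,-16.2,0],"turn":[0,0,0]},{"translation":[5.5,-16.2,0],"turn":[0,0,0]},{"translation":[6.7,-16.2,0],"turn":[0,0,0]},{"translation":[7,-16.2,0],"turn":[0,0,0]},{"translation":[7,-16.2,-1],"turn":[0,0,0]},{"translation":[7,-16.2,-2.5],"turn":[0,0,0]},{"translation":[7,-16.2,-4],"turn":[0,0,0]},{"translation":[7,-16.2,-5],"turn":[0,0,0]},{"translation":[7,-16.2,-5]
,"turn":[0,0,0]}]'
python3 -m creep '[{"translation":[0,0,-0.5],"turn":[0,0,0]},{"translation":[0,0,-1],"turn":[0,0,0]},{"translation":[0,0,-1.5],"turn":[0,0,0]},{"translation":[0,0,-2],"turn":[0,0,0]},{"translation":[0,0,-2.2],"turn":[0,0,0]},{"translation":[0,0,-2.35],"turn":[0,0,0]},{"translation":[0,0,-2.45],"turn":[0,0,0]},{"translation":[0,0,-2.5],"turn":[0,0,0]},{"translation":[0,0,-2.5],"turn":[0,0,0]},{"translation":[0,0,-2.5],"turn":[0,0,0]}]'
python3 - <<'E'
from h import *
F=[]
for i in range(8): snap('top');F.append(state()['wrist_force'])
print(np.mean(F,0),state()['position'])
E
```

```text
clock: 31.72
position: [624.2, -3.4, 183.1]
tool_rot: [0.027, -3.14, -0.0]
wrist_force: [-0.3, 1.0, -0.6]
gripper_width: 15.6
gripper_force: 58.9
clock: 32.98
position: [624.9, -3.2, 159.4]
tool_rot: [-0.027, 3.141, -0.0]
wrist_force: [0.2, -0.1, -2.0]
gripper_width: 15.2
gripper_force: 59.1
[-0.04275358 -0.24950387 -0.96424886] [624.88964956  -3.17336753 159.41646897]
```

```bash
python3 -m creep '[{"translation":[0,0,0],"turn":[0,0,0]},{"translation":[0,0,0],"turn":[0,0,0]},{"translation":[0,0,0],"turn":[0,0,0]},{"translation":[0,0,0],"turn":[0,0,0]},{"translation":[0,0,0],"turn":[0,0,0]},{"translation":[0,0,0],"turn":[0,0,0]},{"translation":[0,0,0],"turn":[0,0,0]},{"translation":[0,0,0],"turn":[0,0,0]}]' -1
python3 -m creep '[{"translation":[0,0,0.5],"turn":[0,0,0]},{"translation":[0,0,1.5],"turn":[0,0,0]},{"translation":[0,0,3],"turn":[0,0,0]},{"translation":[0,0,5],"turn":[0,0,0]},{"translation":[0,0,7],"turn":[0,0,0]},{"translation":[0,0,9],"turn":[0,0,0]},{"translation":[0,0,11],"turn":[0,0,0]},{"translation":[0,0,12.2],"turn":[0,0,0]},{"translation":[-2,0,12.2],"turn":[0,0,0]},{"translation":[-4.5,0,12.2],"turn":[0,0,0]},{"translation":[-6.5,-0.1,12.2],"turn":[0,0,0]},{"translation":[-6.5,-0.1,12.2],"turn":[0,0,0]},{"translation":[-6.5,-0.1,12.2],"turn":[0,0,0]},{"translation":[-6.5,-0.1,12.2],"turn":[0,0,0]}]'
python3 - <<'E'
from h import *
s,w=snap('wrist','pics/w9.png')
for f in('pics/w1.png','pics/w9.png'):
  b=cv2.imread(f);h=cv2.cvtColor(b,cv2.COLOR_BGR2HSV)
  for n,lo,hi,(y0,y1,x0,x1) in(('blue',(100,150,60),(125,255,255),(210,320,215,300)),('lid',(65,80,20),(95,255,255),(180,250,340,425))):
    m=np.zeros(b.shape[:2],np.uint8);m[y0:y1,x0:x1]=cv2.inRange(h,lo,hi)[y0:y1,x0:x1];M=cv2.moments(m,True)
    print(f,n,M['m00'],round(M['m10']/M['m00'],2),round(M['m01']/M['m00'],2),cv2.boundingRect(m))
a,b=[cv2.imread(f) for f in('pics/w1.png','pics/w9.png')]
d=cv2.absdiff(a,b).max(2)[:250];print('diff px>60:',(d>60).sum(),cv2.boundingRect((d>60).astype(np.uint8)))
print(s['position'],s['wrist_force'],s['clock'])
E
```

```text
clock: 34.38
position: [624.8, -3.2, 159.3]
tool_rot: [0.027, -3.141, 0.0]
wrist_force: [-0.3, 0.0, -0.6]
gripper_width: 84.8
gripper_force: 0.0
clock: 36.12
position: [560.4, -4.1, 281.2]
tool_rot: [-0.027, 3.141, 0.001]
wrist_force: [-0.4, 0.0, -0.6]
gripper_width: 85.5
gripper_force: 0.0
pics/w1.png blue 2068.0 254.58 261.56 (230, 226, 50, 82)
pics/w1.png lid 2150.0 386.02 214.76 (357, 190, 58, 54)
pics/w9.png blue 2089.0 254.19 260.26 (230, 225, 49, 81)
pics/w9.png lid 2152.0 385.61 212.96 (357, 188, 57, 54)
diff px>60: 3112 (0, 0, 512, 250)
[560.40704063  -4.14977883 281.20192633] [-0.36812162  0.00882188 -0.56417361] 36.125
```

```bash
python3 -c "
from workcell import job;print(job.close_job())"
```

```text
the job is handed in; nothing more can be done
None
```

The pot weighed about 4.3 N: I held it about 1 cm clear of the table for over 4 s, set it back within about 1 mm of where it stood, hung the scale on its stand, and handed the job in after about 36 s of robot time.

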